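# Clamp a circuit board in the wedge-locked board vice

## Task

Lay the green circuit board, components up, on the ledges between the two jaws of the board vice, its long edges along the jaws and roughly centred, and let go of it. Then push the orange thumb wedge in along its ramp with a steady, firm thumb's push until it jams the sliding jaw bar fast, so that the bar still grips the board when you take your hand away, but do not crush the board's edge. Leave the tin, the solder spool and the screwdriver where they are.

Things in the scene. Friction and masses are not known exactly. Their poses are not given: they have to be found in the camera images.
- jig: Board vice, fixed to the bench: (sizes in mm here and below) grey base plate 12 thick, x -95..85, y -165..75 from the origin at its underside. An aluminium fence 18 thick, 20 high, y -47..47, backs the wedge: its face is straight, at x -49.5. An aluminium back jaw is bolted through slots: its inner wall stands at x 55, give or take 3 (not measured). Jaw tops z 33.
- seat (a point): Point of the vice where the middle of the board's underside belongs: jig x 15, y 0, z 26 (the ledge tops), axes as the jig's. Each jaw has a ledge 14 mm wide, 90 long. The open jaws leave the board 4 to 10 of room in all.
- bar: Sliding steel jaw bar with a blue stripe, 90 mm long (y), top 33 above the bench. Origin: middle of its board-side wall, on the base plate (jig x -22, z 12 when fully open, as at the start). It slides along jig +x, up to 14, toward the back jaw; drag about 1 N. Its back is a ramp, 1 in 6: bar 8.5 thick at y -45, 16 at y 0, 23.5 at y +45.
- wedge: Orange thumb wedge, flat on the base between fence and bar. 110 mm long, 20 high, 30 wide at the butt, 12 at the tip (1 in 6, slant toward the bar), round boss on top. Origin: middle of the butt's lower edge; tip to +y. Push the butt along jig +y: 30 to 80 of easy travel (under 8 N), then it jams within 1 to 2. 12 to 18 N sets it and it holds itself. Run in above 20 mm/s it snatches.
- board: Green circuit board 70 (x) x 110 (y) x 2.5 mm, 0.22 kg, origin at the centre of its underside, lying on the bench. In the middle a dark transformer 34 (x) x 40 (y), 26 tall above the board, is its handle: pinch it along x. Blue capacitors at the +y end, white connector at the -y end, 20 tall. Over 30 N of squeeze crushes its edge; the vice must hold it with over 8 N.
- tin: Blue and silver tin, 66 mm dia, 62 tall, origin under its centre. Bystander.
- spool: Solder spool standing on end, 48 mm dia, 40 tall, origin under its centre. Bystander.
- screwdriver: Screwdriver with wooden handle lying on the bench, roughly along x, under 30 mm tall. Bystander.
Mind the look-alikes: they are no part of the job. There is more than one size of the wedge; the one meant has the size given above.

How it is judged:
On the way, in this order (a step that is already met when the one before it is completed fails the run):
1. the board lies flat, components up, on both ledges between the jaws, roughly centred, let go and not yet gripped (z of board in the frame of jig between 0.0245 and 0.028 m and angle between board's own z axis and vertical below 0.04 rad and x of board in the frame of jig between 0.008 and 0.027 m and y of board in the frame of jig between -0.015 and 0.015 m and angle between the x axis of board and the x axis of jig, either way round below 0.12 rad and contact force between the fingers and board below 0.1 N and contact force between bar and board below 4 N), for 0.2 s.
2. the wedge, pushed along its ramp, jams the bar against the board (contact force between bar and board above 8 N and contact force between wedge and bar above 5 N), for 0.2 s.
At the end, for the whole second after the job is handed in: The board lies flat (within 0.04 rad) on the vice's ledges, centred along the jaws within 15 mm; the wedge sits on the base plate jammed behind the bar (over 5 N) and the bar grips the board with over 8 N, all at rest with nothing holding them (all of step 2 and z of board in the frame of jig between 0.0245 and 0.028 m and angle between board's own z axis and vertical below 0.04 rad and x of board in the frame of jig between 0.008 and 0.027 m and y of board in the frame of jig between -0.015 and 0.015 m and angle between the x axis of board and the x axis of jig, either way round below 0.12 rad and z of wedge in the frame of jig between 0.009 and 0.016 m and linear speed of each of board, wedge below 0.01 m/s); the robot touches nothing.
It fails at once if the wedge makes the bar squeeze the board with more than 30 N (contact force between bar and board above 30 N and contact force between wedge and bar above 10 N).
It fails at once if the tin is shifted by more than 20 mm (distance of tin from where it was at the start of the episode above 0.02 m).
It fails at once if the spool is shifted by more than 20 mm (distance of spool from where it was at the start of the episode above 0.02 m).
It fails at once if the screwdriver is shifted by more than 20 mm (distance of screwdriver from where it was at the start of the episode above 0.02 m).
It also fails if it takes over 51 s, if anything falls off the work surface, if the arm or the gripper's body presses on something with over 40 N, if the wrist force passes 120 N, or if a joint passes its speed limit or range.

## Robot

A 6-joint arm with a two-finger parallel gripper is mounted at the origin on the work surface. World frame = base frame: x ahead of the robot, y to its left, z up, the work surface at z = 0. Lengths are in m, angles in rad, forces in N, time in s.
With the tool pointing down it reaches from about 0.35 to 0.775 m from the base axis. Payload 5.5 kg.
Tool frame: the origin (TCP) lies where the fingers leave the gripper's body, on its centre line; the fingertips stand env.tip_reach ahead of it and the grasp point (between the pads) lies 54 mm ahead of it (env.tip_reach is the distance from the TCP to the fingertips, in m); z points along the fingers, y is the line along which they close (so a half turn about z gives the same grasp; the last joint's range is limited). The gripper opens to 85 mm and grips with 20 to 120 N. Pads are 22 mm wide; open, the fingers measure 114 mm over their backs; the gripper's body (76 mm by 85 mm) begins 54 mm behind the grasp point. The pads swing forward as they close: fully open they stand 13 mm farther back than shut.
Start: joints at [-1.319, 0.313, 0.046, 1.304, 0, 1.431], TCP at [0.22, -0.531, 0.304] pointing down, gripper open.
Joint ranges: [-2.76, 2.76], [-0.86, 1.69], [-1.03, 1.26], [-2.2, 2.34], [-1.47, 1.5], [-3.14, 3.14]. Speed limits (rad/s): [2.57, 2.57, 3.14, 3.14, 3.14, 3.14].

## Interface

Orientations are given as a unit quaternion [w, x, y, z].
In Python, from workcell import status, optics, hand_in, env gives the robot as it stands.
- The arm moves only by the shell command python3 -m handwheel 'ROWS' [FORCE]. ROWS is a JSON object whose one key "deltas" holds a list of rows, each a list of 5 numbers: the opening, from -1 (shut) to 1 (fully open), then the shift along the tool's x, y, z in units of 40 mm (1.0 is 40 mm), then the turn about the tool's z in units of 10 degrees (1.0 is 10 degrees). In form: {"deltas": [[jaw, x, y, z, roll], ...]}. A call has 1 to 20 rows; each row shifts and turns the commanded pose from where the row before left it, along the tool's axes as they then stand; what a row does not reach is not made up. A row lasts 1/8 s, in which the tool goes at most 62.5 mm and 10.7 degrees, less where a joint would pass 70% of its speed; a pose out of reach is approached as far as the arm can. A call is refused whole if a number of a shift passes 1 or a number of a turn 1, either way. A call with a gripper value outside its range is refused whole. The fingers move at their own pace and stop on an object; FORCE is the grip in N (left out, the last holds). Time passes only in rows, so rows that do not move let the fingers close. It gives the time, the measured TCP pose, the force, the opening and the grip force at its end, in the units of the state.
- status.get_state(): the state, without advancing time (a new reading comes with each control period).
- optics.read_camera(name): name is "scene" or "top" or "wrist"; returns a dict with "frame" (480x640x3 uint8, red, green, blue), "depth" (480x640 float32, m along the optical axis (not along the pixel's ray), 0 where there is no reading), "vfov" (degrees; the focal length in pixels is half the picture's height over the tangent of half this angle, whatever the lens; pixels are square), "cx", "cy" (the principal point, pixels), "k1" (the pictures are not rectified: a ray, as slopes to the right and down, at radius r is drawn at 1 + k1 r^2 times it, then the intrinsics apply), "origin" and "attitude" of the camera in the world. Camera axes: x right, y down, z forward; pixel columns grow to the right and rows downward; lengths in m; the calibration is good to about 2 mm. A picture is of the moment at which its call begins.
- hand_in(): hands the job in; it is judged then, once.
The state is a dict: "clock": time; "joint_pos": joint angles; "qvel": joint speeds; "tau": joint torques, N m; "tcp_pos": TCP position; "orientation": TCP orientation; "wrist_force": force on the tool from outside, world axes, zero at the start; "ft_torque": the same for the moment, N m; "finger_gap": finger opening in m; "grip_force": force on a finger pad.
Only numpy, scipy, OpenCV 4.12 (cv2) and the standard library are available. Lean on these libraries where they do the work, as an engineer would, in place of code of your own. Each camera call takes 0.05 s, during which the arm holds its last target. There are 200 camera calls.

## Working session

There is one attempt and no reset: what is moved stays moved. The work goes in short steps, Python scripts to look and compute and a shell command to move; the robot and the scene stay as the last step left them, time stands still between calls to the robot, and variables do not carry over. Pictures are saved under pics/ and viewed, at most 10 in all, crops included, and the job is handed in when it is done.

```bash
mkdir -p pics; ls
python3 - <<'E'
from workcell import status, optics, env
import cv2,numpy as np
print(status.get_state(), env.tip_reach)
for n in ["scene","top","wrist"]:
    c=optics.read_camera(n)
    cv2.imwrite(f"pics/{n}0.png",c["frame"][:,:,::-1]); np.savez(f"{n}0.npz",**c)
    print(n,{k:v for k,v in c.items() if k not in("frame","depth")},(c["depth"]>0).mean())
E
```

```text
pics
{'clock': 0.0, 'joint_pos': array([-1.31857669e+00,  3.14025688e-01,  4.49969775e-02,  1.30361997e+00,
       -1.98070375e-05,  1.43123137e+00]), 'qvel': array([ 0.00177149, -0.00121694,  0.00014097,  0.0001435 , -0.00068872,
       -0.00010826]), 'tau': array([-1.42264613e-03, -4.80631077e+01,  2.98532045e+01,  1.94825430e-02,
        6.05738205e-05,  9.94200178e-06]), 'tcp_pos': array([ 0.21946723, -0.5310594 ,  0.30300174]), 'orientation': array([-9.24149850e-04,  9.80873959e-01,  1.94641772e-01, -6.20292737e-05]), 'wrist_force': array([-0.56209144,  0.18077631,  0.03600376]), 'ft_torque': array([ 0.00992061,  0.00972391, -0.00516473]), 'grip_force': 0.0, 'finger_gap': 0.0857940346415336} 0.0726
scene {'vfov': 52.44719412793354, 'cx': 315.6947997728638, 'cy': 239.52064745246923, 'k1': 0.032435945803414586, 'origin': array([1.23306457, 0.23305478, 1.00129133]), 'attitude': array([-0.18464133,  0.55930928,  0.77135862, -0.2410116 ])} 0.996015625
top {'vfov': 56.70057990116337, 'cx': 324.4203208490101, 'cy': 240.47326887056875, 'k1': 0.024300403117743473, 'origin': array([0.43770687, 0.04198253, 0.87029205]), 'attitude': array([-0.06698148,  0.70449949, -0.70272735,  0.07326816])} 0.9961263020833333
wrist {'vfov': 63.63902588246764, 'cx': 312.79120376698154, 'cy': 241.39469625686857, 'k1': -0.015071062818798877, 'origin': array([ 0.28424016, -0.50495125,  0.37209737]), 'attitude': array([ 0.11462324,  0.82284395, -0.55109562, -0.07799338])} 0.9961197916666666
```

View pics/top0.png

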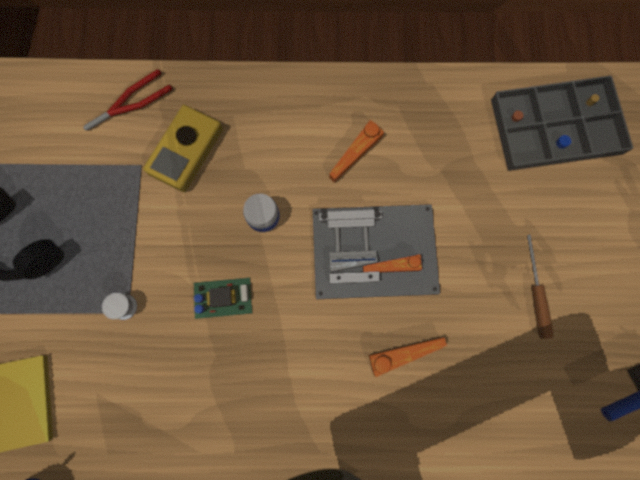

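View pics/scene0.png

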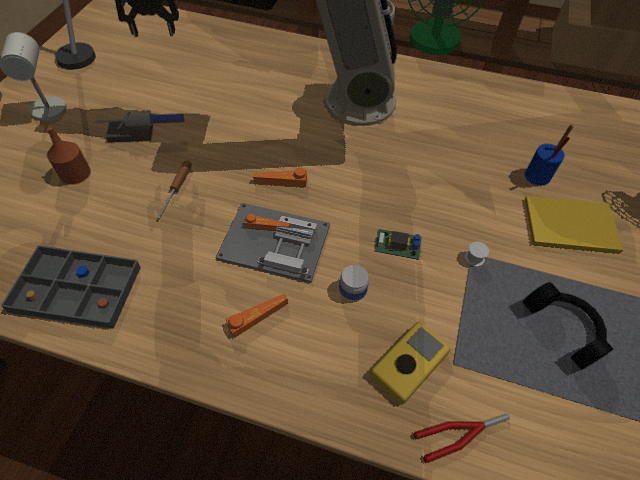

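The top view shows the vice plate at px (313–440, 206–297), with the back jaw at (350,215), the bar at (355,260) and the wedge with its tip left and boss at (415,262). The board is at (222,298) with its blue capacitors to the left, and the tin at (262,212), spool at (118,305) and screwdriver at (540,290). The scene view agrees, with the board at (400,243) and the wedge in the vice at (275,224). The other orange wedges are decoys.

```bash
cat > h.py <<'E'
import numpy as np,cv2
from scipy.spatial.transform import Rotation as R
def cam(c):
    f=240/np.tan(np.radians(float(c["vfov"]))/2)
    K=np.array([[f,0,float(c["cx"])],[0,f,float(c["cy"])],[0,0,1]])
    q=np.array(c["attitude"]); return K,np.array([float(c["k1"]),0,0,0]),R.from_quat(np.r_[q[1:],q[0]]).as_matrix(),np.array(c["origin"])
def rays(c,px):
    K,d,M,o=cam(c)
    s=cv2.undistortPoints(np.float64(px).reshape(-1,1,2),K,d).reshape(-1,2)
    return np.c_[s,np.ones(len(s))]@M.T,o
def onz(c,px,z):
    r,o=rays(c,px); return o+r*((z-o[2])/r[:,2])[:,None]
def cloud(c):
    v,u=np.mgrid[:480,:640]; r,o=rays(c,np.c_[u.ravel(),v.ravel()])
    return (o+r*c["depth"].reshape(-1,1)).reshape(480,640,3)
def rect(P):   # xy points -> centre, sizes, direction of the long side
    (cx,cy),(a,b),t=cv2.minAreaRect(np.float32(P*1000))
    if a<b: a,b,t=b,a,t+90
    return np.round([cx,cy,a,b,(t+90)%180-90],1)
def hsv(c): return cv2.cvtColor(c["frame"],cv2.COLOR_RGB2HSV)
def tri(c1,p1,c2,p2):
    (r1,o1),(r2,o2)=rays(c1,[p1]),rays(c2,[p2])
    A=np.c_[r1[0],-r2[0]]; t=np.linalg.lstsq(A,o2-o1,rcond=None)[0]
    a,b=o1+t[0]*r1[0],o2+t[1]*r2[0]; return (a+b)/2,np.linalg.norm(a-b)
def blobs(m,amin):
    n,l,s,ce=cv2.connectedComponentsWithStats(m.astype(np.uint8)); return [(l==i,ce[i],s[i]) for i in range(1,n) if s[i][4]>amin]
E
python3 - <<'E'
from h import *
for n in["top","scene"]:
    c=dict(np.load(n+"0.npz")); P=cloud(c); H=hsv(c)
    print(n)
    m=(H[...,0]>60)&(H[...,0]<90)&(H[...,1]>90)
    for b,ce,s in blobs(m,80):
        print("green",ce.round(),s[4],np.median(P[b],0).round(3),rect(onz(c,np.argwhere(b)[:,::-1],.0025)[:,:2]))
    m=(H[...,0]>3)&(H[...,0]<13)&(H[...,1]>170)&(H[...,2]>90)
    for b,ce,s in blobs(m,150):
        print("orange",ce.round(),s[4],np.median(P[b],0).round(3),rect(P[b][:,:2]))
    if n=="top":
        for nm,(u,v) in dict(tin=(262,210),spool=(117,304),scr=(540,300),plate=(400,235),plate2=(330,240),backjaw=(350,218),bar=(352,256),fence=(355,277),xf=(221,296),boss=(414,262)).items():
            print(nm,np.median(P[v-1:v+2,u-1:u+2].reshape(-1,3),0).round(4))
        m=np.zeros((480,640),bool); sub=P[190:310,300:450]; m[190:310,300:450]=(sub[...,2]>.007)&(sub[...,2]<.045)
        for b,ce,s in blobs(m,2000): print("plate",s,rect(P[b&(P[...,2]<.017)][:,:2]))
E
```

```text
top
orange [358. 148.] 747 [ 0.798 -0.037  0.026] [654.   12.4 430.   75.7 -17.8]
orange [396. 265.] 446 [ 0.557 -0.101  0.033] [523.  -42.4 233.   57.8 -58.6]
orange [401. 355.] 965 [ 0.393 -0.099  0.027] [394.  -71.3 231.5  73.7  86.6]
tin [0.6578 0.152  0.0626]
spool [0.4848 0.4138 0.0412]
scr [ 0.4949 -0.3721  0.0244]
plate [ 0.6222 -0.115   0.0114]
plate2 [0.6115 0.0234 0.0116]
backjaw [ 0.6508 -0.0152  0.0336]
bar [ 0.5772 -0.0184  0.0266]
fence [ 0.5363 -0.0234  0.0318]
xf [0.5002 0.2283 0.0285]
boss [ 0.5636 -0.1339  0.0424]
plate [  313   204   127    95 10965] [591.5 -64.5 240.6 180.5 -87.8]
scene
green [435.  35.] 1483 [-0.686  0.152 -0.162] [-466.2  160.4  296.3  176.5   -0.8]
orange [284. 174.] 329 [ 0.394 -0.106  0.027] [816.3  18.  927.1 142.7  18.5]
orange [265. 221.] 229 [ 0.561 -0.103  0.033] [872.8  84.1 773.2 100.4  29.9]
orange [252. 313.] 576 [ 0.811 -0.042  0.028] [1010.4   63.5  543.4  133.9   23.4]
```

```bash
python3 -m handwheel '{"deltas":[[1,0,0,0,-1],[1,0,0,0,-1],[1,0,0,0,-1],[1,0,0,0,-1],[1,0,0,0,-1],[1,0,0,0,-1],[1,0,0,0,-0.76],[1,1,0.4,0.05,0],[1,1,0.4,0.05,0],[1,1,0.4,0.05,0],[1,1,0.4,0.05,0],[1,1,0.4,0.1,0],[1,1,0.4,0.1,0],[1,1,0.4,0.1,0],[1,1,0.4,0.1,0],[1,1,0.4,0.1,0],[1,1,0.4,0.1,0],[1,1,0.4,0.1,0],[1,1,0.4,0.1,0],[1,1,0.4,0.1,0]]}' 40
python3 -m handwheel '{"deltas":[[1,1,0.4,0.1,0],[1,1,0.4,0.1,0],[1,1,0.4,0,0],[1,1,0.4,0,0],[1,0.2,0.2,0,0],[1,0,0,0,0],[1,0,0,0,0]]}'
python3 - <<'E'
from h import *
from workcell import optics,status
s=status.get_state(); print(s["tcp_pos"],s["orientation"])
c=optics.read_camera("wrist"); np.savez("w1.npz",**c); cv2.imwrite("pics/w1.png",c["frame"][:,:,::-1])
H=hsv(c); P=cloud(c)
m=(H[...,0]>55)&(H[...,0]<95)&(H[...,1]>90)&(P[...,2]<.02)&(P[...,2]>-.005)
for b,ce,st in blobs(m,2000): print(ce,st,np.median(P[b],0),rect(onz(c,np.argwhere(b)[:,::-1],.0025)[:,:2]))
E
```

```text
clock: 2.65
tcp_pos: [0.4273, -0.0099, 0.2597]
orientation: [0.0, 0.707, 0.707, -0.0]
wrist_force: [0.4, -0.2, 0.3]
finger_gap: 0.0853
grip_force: 0.0
clock: 3.52
tcp_pos: [0.4985, 0.1558, 0.2517]
orientation: [-0.0, 0.707, 0.707, -0.001]
wrist_force: [0.1, 0.3, -0.3]
finger_gap: 0.0855
grip_force: 0.0
[0.4984727  0.1558382  0.25166958] [-1.54279948e-04  7.07178758e-01  7.07034591e-01 -5.17225614e-04]
[315.26634132 118.40328305] [ 264   44   98  151 6762] [0.50259345 0.23573739 0.00148915] [500.1 231.5 108.   67.9 -84.7]
```

View pics/w1.png

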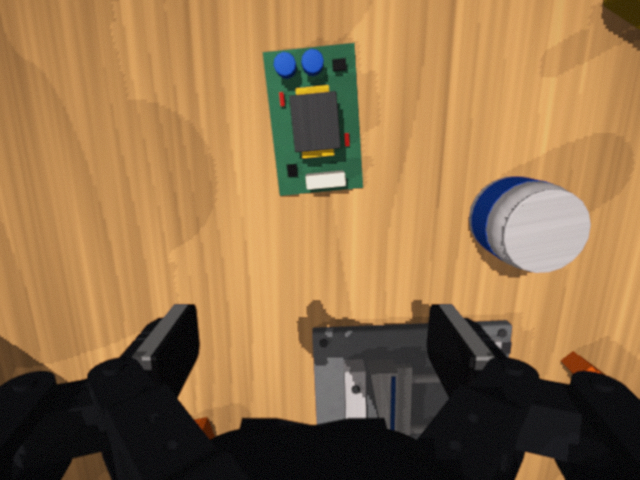

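The board is at px (265–362, 43–195) with its transformer at (316,121) and blue capacitors at the far (+y) end. The tin is at (530,225), well clear of the fingers. I'll check the transformer against the top view, then grasp.

Run:
```python
from h import *
c=dict(np.load("w1.npz"));t=dict(np.load("top0.npz"));s=dict(np.load("scene0.npz"))
def dark(c,box,zlo,zhi,P):
    u0,u1,v0,v1=box; m=np.zeros((480,640),bool); m[v0:v1,u0:u1]=1
    m&=(P[...,2]>zlo)&(P[...,2]<zhi)
    b=max(blobs(m,20),key=lambda x:x[2][4]); return b
r={}
for n,k,box in(("w",c,(270,360,75,165)),("t",t,(206,237,285,308))):
    P=cloud(k); b=dark(k,box,.026,.034,P); r[n]=b[1]
    print(n,b[1],b[2],np.median(P[b[0]],0),P[b[0]].mean(0),rect(P[b[0]][:,:2]))
print("tri",tri(c,r["w"],t,r["t"]))
```

```text
w [314.45024781 121.07701106] [ 289   91   51   61 2623] [0.49946261 0.23213627 0.02747388] [0.499776   0.2319665  0.02747837] [499.8 231.7  40.2  34.  -84.8]
t [219.62631579 296.37894737] [209 287  22  20 380] [0.50010781 0.23072856 0.02899248] [0.49952865 0.23087105 0.02908119] [499.3 231.2  40.3  33.8 -85.3]
tri (array([0.49985086, 0.232158  , 0.02347242]), np.float64(0.00013881724350936334))
```

```bash
python3 -m handwheel '{"deltas":[[1,0.95,0.02,0,0],[1,0.94,0.01,0,0],[1,0,0,0.6,-0.52],[1,0,0,0.8,0],[1,0,0,0.8,0],[1,0,0,0.8,0],[1,0,0,0.7,0],[1,0,0,0.37,0],[1,0,0,0.2,0],[1,0,0,0,0]]}' 40
python3 -m handwheel '{"deltas":[[-1,0,0,0,0],[-1,0,0,0,0],[-1,0,0,0,0],[-1,0,0,0,0],[-1,0,0,0,0],[-1,0,0,0,0]]}' 40
```

```text
clock: 4.82
tcp_pos: [0.5003, 0.2321, 0.0813]
orientation: [0.0, 0.674, 0.739, 0.0]
wrist_force: [-0.2, 0.5, -0.4]
finger_gap: 0.0855
grip_force: 0.0
clock: 5.58
tcp_pos: [0.5005, 0.2326, 0.0817]
orientation: [0.0, 0.674, 0.739, 0.0]
wrist_force: [0.0, -0.5, 5.9]
finger_gap: 0.0328
grip_force: 42.7
```

The 5.9 N upward suggests that the tips press on the board, so I'll regrip 5 mm higher.

```bash
python3 -m handwheel '{"deltas":[[0.2,0,0,0,0],[0.2,0,0,0,0],[0.2,0,0,-0.13,0],[0.2,0,0,0,0],[-1,0,0,0,0],[-1,0,0,0,0],[-1,0,0,0,0],[-1,0,0,0,0],[-1,0,0,0,0]]}' 40
python3 -m handwheel '{"deltas":[[-1,0,0,-0.4,0],[-1,0,0,-0.8,0],[-1,0,0,-0.8,0],[-1,0,0,-0.8,0],[-1,0,0,-0.2,0],[-1,0,0,0,0],[-1,0,0,0,0]]}' 40
```

```text
clock: 6.7
tcp_pos: [0.5004, 0.2324, 0.0866]
orientation: [0.0, 0.674, 0.739, 0.0]
wrist_force: [0.7, 0.1, 4.2]
finger_gap: 0.0326
grip_force: 41.0
clock: 7.58
tcp_pos: [0.4992, 0.2321, 0.2047]
orientation: [-0.001, 0.674, 0.739, -0.001]
wrist_force: [0.2, -0.5, -1.8]
finger_gap: 0.0333
grip_force: 40.4
```

```bash
python3 -m handwheel '{"deltas":[[-1,0,0,0,0.31],[-1,-0.9,0.27,0,0],[-1,-0.9,0.27,0,0],[-1,-0.9,0.27,0,0],[-1,-0.9,0.27,0,0],[-1,-0.9,0.27,0,0],[-1,-0.9,0.27,0,0],[-1,-0.9,0.27,0,0],[-1,-0.9,0.27,0,0],[-1,-0.9,0.27,0,0],[-1,-0.3,0,0,0],[-1,0,0,0,0],[-1,0,0,0,0],[-1,0,0,0,0]]}'
python3 - <<'E'
from h import *
from workcell import optics,status
s=status.get_state(); print(s["tcp_pos"],s["orientation"])
c=optics.read_camera("wrist"); np.savez("w2.npz",**c); cv2.imwrite("pics/w2.png",c["frame"][:,:,::-1])
H=hsv(c); P=cloud(c)
m=(H[...,0]>55)&(H[...,0]<95)&(H[...,1]>80)&(P[...,2]>.05)
for b,ce,st in blobs(m,800): print("board",st,P[b].mean(0),np.percentile(P[b],[5,50,95],axis=0),rect(P[b][:,:2]))
# jig frame sample
y=np.radians(2.2);M=np.array([[np.cos(y),-np.sin(y)],[np.sin(y),np.cos(y)]]); o=np.array([.5948,-.0193])
J=P.copy(); J[...,:2]=(P[...,:2]-o)@M; np.save("J2.npy",J)
for yy in(-30,-15,0,15,30):
    q=J[(abs(J[...,1]-yy/1000)<.004)&(J[...,2]<.05)]; k=np.round(q[:,0]*1000/2).astype(int)*2
    print(yy,[(i,round(float(np.median(q[k==i,2]))*1000)if (k==i).any() else 0) for i in range(-70,80,2) if (k==i).sum()>2])
E
```

```text
clock: 9.32
tcp_pos: [0.6095, -0.0985, 0.2063]
orientation: [-0.0, 0.693, 0.721, -0.0]
wrist_force: [-0.0, -0.4, -1.8]
finger_gap: 0.0329
grip_force: 40.4
[ 0.60953252 -0.09852892  0.20625666] [-2.26882883e-04  6.93194347e-01  7.20750681e-01 -4.33548720e-05]
board [  226   171   174   136 12046] [ 0.61089477 -0.06676984  0.12172087] [[ 0.57618399 -0.09364589  0.12009645]
 [ 0.61683571 -0.06768443  0.12113339]
 [ 0.64138739 -0.0456994   0.12221611]] [608.6 -65.9  73.5  69.5 -88. ]
-30 [(-66, 31), (-64, 31), (-62, 31), (-60, 33), (-58, 33), (-56, 33), (-54, 31), (-52, 31), (-50, 31), (-48, 31), (-46, 31), (-44, 31), (-42, 31), (-40, 31), (-38, 31), (-36, 31), (-34, 27), (-32, 32), (-30, 32), (-28, 32), (-26, 33), (-24, 33), (-22, 31), (-20, 25), (-18, 25), (-16, 25), (-14, 25), (-12, 25), (-10, 25), (-8, 25), (-6, 20), (-4, 20), (-2, 20), (0, 21), (2, 21), (4, 20), (6, 20), (8, 20), (10, 20), (12, 21), (14, 20), (16, 20), (18, 20), (20, 20), (22, 20), (24, 20), (26, 20), (28, 20), (30, 20), (32, 20), (34, 20), (36, 21), (38, 20), (40, 20), (42, 21), (44, 25), (46, 25), (48, 25), (50, 2
[... 2342 characters left out ...]
(-62, 32), (-60, 33), (-58, 33), (-56, 33), (-54, 31), (-52, 31), (-50, 31), (-48, 20), (-46, 12), (-42, 32), (-40, 32), (-38, 32), (-36, 32), (-34, 32), (-32, 32), (-30, 32), (-28, 32), (-26, 33), (-24, 33), (-22, 32), (-20, 25), (-18, 25), (-16, 25), (-14, 25), (-12, 25), (-10, 25), (-8, 25), (-6, 21), (-4, 20), (-2, 21), (0, 20), (2, 20), (4, 20), (6, 20), (8, 21), (10, 20), (12, 20), (14, 20), (16, 20), (18, 20), (20, 20), (22, 21), (24, 20), (26, 20), (28, 20), (30, 20), (32, 21), (34, 20), (36, 20), (38, 20), (40, 20), (42, 22), (44, 25), (46, 25), (48, 25), (50, 25), (52, 25), (54, 25), (56, 27), (58, 32), (60, 32), (62, 32), (64, 32), (66, 32), (68, 32), (70, 32), (72, 32), (78, 11)]
```

View pics/w2.png

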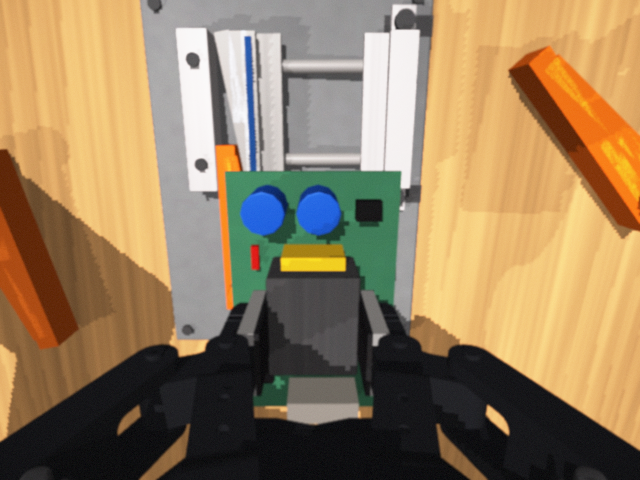

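The wrist view shows the held board level with its front edge at row 171 (cols 226–400). The vice ledges lie beyond it, with the bar's blue stripe at col 250 and the back jaw at 365–415. Now the exact offsets.

Run:
```python
from h import *
c=dict(np.load("w2.npz"));J=np.load("J2.npy");H=hsv(c)
e=onz(c,[(226,171),(400,171)],.122); print("front corners",e)
m=(H[...,0]>55)&(H[...,0]<95)&(H[...,1]>80)&(J[...,2]>.05)
m=cv2.erode(m.astype(np.uint8),np.ones((7,7)))>0
q=J[m]; A=np.c_[q[:,:2],np.ones(len(q))]; x=np.linalg.lstsq(A,q[:,2],rcond=None)[0]; print("tilt",x[:2])
y=np.radians(2.2);M=np.array([[np.cos(y),-np.sin(y)],[np.sin(y),np.cos(y)]]); o=np.array([.5948,-.0193])
print("corners in jig",(e[:,:2]-o)@M, "tcp in jig",(np.array([.60953,-.09853])-o)@M)
for nm,xs,z in(("backjaw",(60,68),32),("barledge",(-18,-10),25),("backledge",(45,52),25)):
    b=(J[...,0]>xs[0]/1e3)&(J[...,0]<xs[1]/1e3)&(abs(J[...,2]-z/1e3)<.003); print(nm,J[b][:,1].min(),np.percentile(J[b][:,1],99.8),J[b][:,2].mean())
# wall positions vs y
for y0 in(-20,-10,0,10,20,30,40):
    s=abs(J[...,1]-y0/1e3)<.003
    a=J[s&(J[...,0]>-.035)&(J[...,0]<0)&(J[...,2]>.0295)]; d=J[s&(J[...,0]>.045)&(J[...,0]<.07)&(J[...,2]>.0295)&(J[...,2]<.05)]
    l=J[s&(J[...,0]>.045)&(J[...,0]<.07)&(J[...,2]<.0275)&(J[...,2]>.02)]
    print(y0,"bar",np.percentile(a[:,0],98).round(4),"jaw",np.percentile(d[:,0],2).round(4),"ledge to",np.percentile(l[:,0],98).round(4))
```

```text
front corners [[ 0.57362041 -0.04548544  0.122     ]
 [ 0.64180932 -0.04292691  0.122     ]]
tilt [-0.0121157  0.0476228]
corners in jig [[-0.02216918 -0.02535311]
 [ 0.04606768 -0.02541408]] tcp in jig [ 0.01167768 -0.07973705]
backjaw -0.04418358908872713 0.04523616191560456 0.03200738729498611
barledge -0.03439491919938834 0.04469017249080368 0.02500605214123954
backledge -0.0344458128127491 0.045114670803783244 0.0249463859343893
-20 bar -0.0216 jaw 0.0563 ledge to 0.0563
-10 bar -0.0215 jaw 0.0563 ledge to 0.0562
0 bar -0.0215 jaw 0.0563 ledge to 0.0562
10 bar -0.0216 jaw 0.0563 ledge to 0.0563
20 bar -0.0215 jaw 0.0563 ledge to 0.0563
30 bar -0.0212 jaw 0.0563 ledge to 0.0564
40 bar -0.0211 jaw 0.0563 ledge to 0.0564
```

```bash
python3 -m handwheel '{"deltas":[[-1,0.7,0.07,0,0],[-1,0.7,0.07,0,0],[-1,0.6,0,0,0],[-1,0,0,0,0],[-1,0,0,0.6,0],[-1,0,0,0.6,0],[-1,0,0,0.6,0],[-1,0,0,0.2,0],[-1,0,0,0.1,0],[-1,0,0,0.05,0],[-1,0,0,0,0],[-1,0,0,0,0]]}'
```

```text
clock: 10.88
tcp_pos: [0.6128, -0.0196, 0.1209]
orientation: [0.001, 0.694, 0.72, 0.0]
wrist_force: [-0.1, -0.2, -4.3]
finger_gap: 0.0331
grip_force: 40.3
```

Run:
```python
from h import *
from workcell import optics,status
s=status.get_state(); print(s["tcp_pos"],s["wrist_force"])
o=np.array([.5948,-.0193]);y=np.radians(2.2);M=np.array([[np.cos(y),-np.sin(y)],[np.sin(y),np.cos(y)]])
print((s["tcp_pos"][:2]-o)@M)
c=optics.read_camera("wrist"); np.savez("w3.npz",**c); cv2.imwrite("pics/w3.png",c["frame"][:,:,::-1])
```

```text
[ 0.6128128  -0.01964072  0.12094717] [-0.06965447 -0.20985416 -4.2855022 ]
[ 0.01798645 -0.00103194]
```

View pics/w3.png

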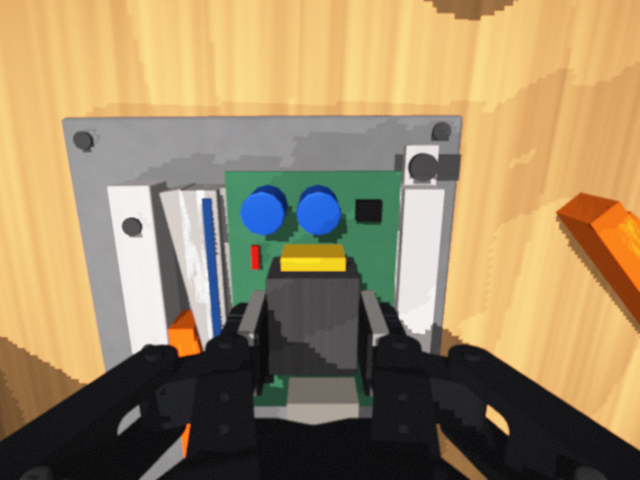

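The board hangs just above the jaws, with cols 226–400 between the bar's stripe (210) and the back jaw (402). It is aligned, so I'll lower it gently.

```bash
python3 -m handwheel '{"deltas":[[-1,0,-0.02,0.07,0],[-1,0,0,0.07,0],[-1,0,0,0.05,0],[-1,0,0,0,0],[-1,0,0,0,0]]}'
```

```text
clock: 11.55
tcp_pos: [0.6116, -0.0196, 0.1126]
orientation: [-0.0, 0.694, 0.72, -0.0]
wrist_force: [-1.1, 0.3, -1.1]
finger_gap: 0.033
grip_force: 40.5
```

```bash
python3 -m handwheel '{"deltas":[[-1,0,0,0.03,0],[-1,0,0,0,0],[-1,0,0,0,0]]}'; python3 -m handwheel '{"deltas":[[-1,0,0,0.03,0],[-1,0,0,0,0],[-1,0,0,0,0]]}'
```

```text
clock: 11.92
tcp_pos: [0.6116, -0.0196, 0.1126]
orientation: [0.0, 0.694, 0.72, 0.0]
wrist_force: [-3.1, -0.3, 5.1]
finger_gap: 0.0329
grip_force: 41.4
clock: 12.3
tcp_pos: [0.6115, -0.0196, 0.1125]
orientation: [0.001, 0.694, 0.72, 0.0]
wrist_force: [-4.5, 0.9, 13.5]
finger_gap: 0.0331
grip_force: 42.2
```

Seated at the predicted height, so I'll ease off, open a little, and rise.

```bash
python3 -m handwheel '{"deltas":[[-1,0,0,-0.05,0],[0,0,0,0,0],[0,0,0,0,0],[0,0,0,0,0],[0,0,0,-0.3,0],[0,0,0,-0.8,0],[0.2,0,0,-0.8,0],[0.2,-0.8,0,-0.8,0],[0.2,-1,0,0,0],[0.2,-1,0,0,0],[0.2,-0.8,0,0,0],[0.2,0,0,0,0],[0.2,0,0,0,0]]}'
python3 - <<'E'
from h import *
from workcell import optics,status
s=status.get_state(); print(s["tcp_pos"],s["orientation"])
c=optics.read_camera("wrist"); np.savez("w4.npz",**c); cv2.imwrite("pics/w4.png",c["frame"][:,:,::-1])
o=np.array([.5948,-.0193]);y=np.radians(2.2);M=np.array([[np.cos(y),-np.sin(y)],[np.sin(y),np.cos(y)]])
H=hsv(c); J=cloud(c); J[...,:2]=(J[...,:2]-o)@M
m=(H[...,0]>55)&(H[...,0]<95)&(H[...,1]>80)&(J[...,2]>.015)&(J[...,2]<.04)
for b,ce,st in blobs(m,800):
    k=onz(c,np.argwhere(b)[:,::-1],.0285)[:,:2]; q=J[b]; print("board",st,rect((k-o)@M),q[:,2].mean(),np.linalg.lstsq(np.c_[q[:,:2],np.ones(len(q))],q[:,2],rcond=None)[0])
m=(H[...,0]>3)&(H[...,0]<14)&(H[...,1]>170)&(H[...,2]>70)&(abs(J[...,0])<.08)
for b,ce,st in blobs(m,100): print("orange",st,np.percentile(J[b],[1,50,99],axis=0))
E
```

```text
clock: 13.92
tcp_pos: [0.617, -0.1633, 0.2207]
orientation: [-0.0, 0.694, 0.72, 0.0]
wrist_force: [-0.4, 0.8, 0.3]
finger_gap: 0.0514
grip_force: 0.0
[ 0.6169706  -0.16326956  0.22072853] [-9.01758800e-06  6.93795215e-01  7.20172323e-01  1.59347421e-04]
board [ 257    0  114  102 6752] [ 17.3 -28.1  69.9  57.4  -0.1] 0.02750844656325659 [-0.00065512  0.00182359  0.02757488]
orange [ 214   37   51  176 1713] [[-0.04754049 -0.12824362  0.01238903]
 [-0.02728832 -0.1071737   0.03076308]
 [-0.01858041 -0.02249116  0.04228476]]
```

View pics/w4.png

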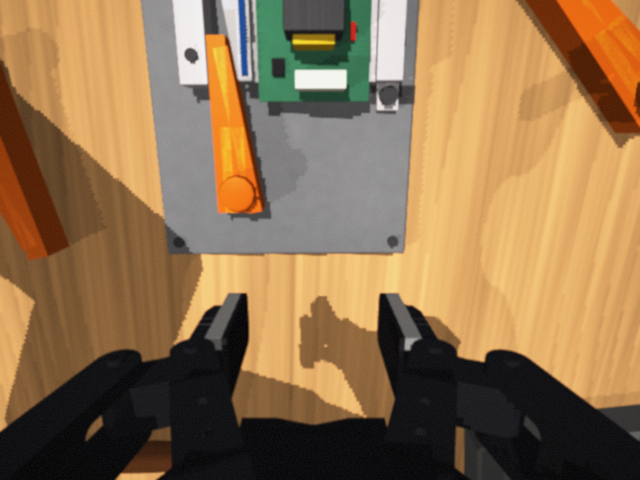

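The board sits flat between the jaws (px 257–370, lower edge row 101). The wedge's butt edge is at row ~212, cols 219–263, with the boss at (238,195). Now I'll measure the butt.

```bash
python3 -m handwheel '{"deltas":[[-1,-0.18,-0.64,0.4,0],[-1,0,-0.64,0.4,0],[-1,0,0,0,0],[-1,0,0,0,0]]}' 60
python3 - <<'E'
from h import *
from workcell import optics,status
o=np.array([.5948,-.0193]);y=np.radians(2.2);M=np.array([[np.cos(y),-np.sin(y)],[np.sin(y),np.cos(y)]])
def bt(c):
    H=hsv(c); J=cloud(c); J[...,:2]=(J[...,:2]-o)@M
    m=(H[...,0]>3)&(H[...,0]<14)&(H[...,1]>170)&(H[...,2]>70)&(J[...,0]<-.01)&(J[...,0]>-.06)&(J[...,1]<.08)&(J[...,2]>.008)
    b=max(blobs(m,100),key=lambda x:x[2][4])[0]; q=J[b]; t=q[(q[:,2]>.028)&(q[:,2]<.035)]; k=q[q[:,2]>.038]
    e=t[t[:,1]<t[:,1].min()+.006]
    print("top-face y min/max",t[:,1].min(),t[:,1].max(),"z",np.median(t[:,2]),"butt x",np.percentile(e[:,0],[2,98]),"boss",k.mean(0),np.ptp(k,axis=0))
bt(dict(np.load("w4.npz"))); bt(optics.read_camera("wrist"))
s=status.get_state(); print((s["tcp_pos"][:2]-o)@M,s["tcp_pos"],s["finger_gap"])
E
```

```text
clock: 14.48
tcp_pos: [0.5673, -0.1722, 0.1893]
orientation: [0.001, 0.693, 0.721, 0.0]
wrist_force: [0.8, 0.2, 0.2]
finger_gap: 0.0001
grip_force: 0.0
top-face y min/max -0.1286813403218755 -0.01979533949715799 z 0.030821457952935255 butt x [-0.04742611 -0.01885411] boss [-0.02974192 -0.11705559  0.04045043] [0.02267375 0.02288255 0.00472828]
top-face y min/max -0.12886792917588702 -0.05188421111612977 z 0.03103736480581079 butt x [-0.03784957 -0.01897353] boss [-0.03112064 -0.11586106  0.04278796] [0.02334771 0.04401229 0.220236  ]
[-0.03298728 -0.15192302] [ 0.56766903 -0.17237735  0.18948454] -0.00024869803064710995
```

```bash
python3 -m handwheel '{"deltas":[[-1,0,0,0.7,0],[-1,0,0,0.7,0],[-1,0,0,0.7,0],[-1,0,0,0.3,0],[-1,0,0,0.06,0],[-1,0,0,0,0],[-1,0.1,0,0,0],[-1,0.06,0,0,0],[-1,0.04,0,0,0],[-1,0.04,0,0,0],[-1,0,0,0,0]]}'; python3 -m handwheel '{"deltas":[[-1,0.04,0,0,0],[-1,0.04,0,0,0],[-1,0.04,0,0,0],[-1,0.04,0,0,0],[-1,0.04,0,0,0],[-1,0.04,0,0,0]]}'
```

```text
clock: 15.9
tcp_pos: [0.5658, -0.1629, 0.0899]
orientation: [0.0, 0.694, 0.72, -0.0]
wrist_force: [0.1, -0.1, 0.9]
finger_gap: 0.0001
grip_force: 0.0
clock: 16.65
tcp_pos: [0.5654, -0.1533, 0.0899]
orientation: [-0.0, 0.694, 0.72, -0.0]
wrist_force: [-0.1, -0.2, -0.2]
finger_gap: 0.0002
grip_force: 0.3
```

```bash
python3 -m handwheel '{"deltas":[[-1,0.04,0,0,0],[-1,0.04,0,0,0],[-1,0.04,0,0,0]]}'; python3 -m handwheel '{"deltas":[[-1,0.04,0,0,0],[-1,0.04,0,0,0],[-1,0.04,0,0,0],[-1,0.04,0,0,0]]}';  python3 - <<'E'
from h import *
from workcell import optics
c=optics.read_camera("scene"); cv2.imwrite("pics/s5.png",cv2.resize(c["frame"][180:300,200:360,::-1],None,fx=5,fy=5))
E
```

```text
clock: 17.02
tcp_pos: [0.5653, -0.1486, 0.0899]
orientation: [0.0, 0.694, 0.72, -0.0]
wrist_force: [0.9, 0.3, -0.5]
finger_gap: 0.0005
grip_force: 0.3
clock: 17.52
tcp_pos: [0.565, -0.1426, 0.0899]
orientation: [0.0, 0.694, 0.72, -0.001]
wrist_force: [0.4, -3.0, 0.4]
finger_gap: 0.0001
grip_force: 1.5
```

View pics/s5.png

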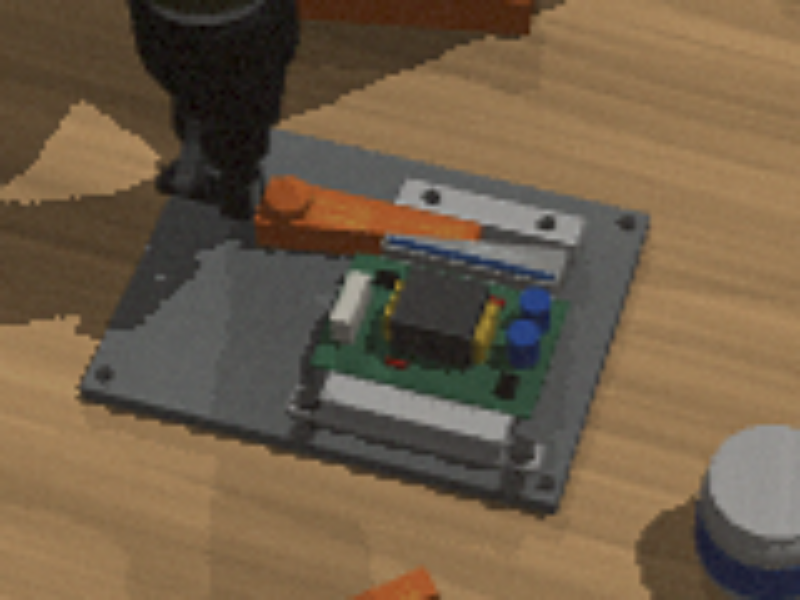

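The closed fingers are now touching the wedge's butt at (258,215) in the crop, the board lies in place, and force is −3 N. I'll push on slowly.

```bash
python3 -m handwheel '{"deltas":[[-1,0.04,0,0,0],[-1,0.04,0,0,0],[-1,0.04,0,0,0],[-1,0.04,0,0,0],[-1,0.04,0,0,0],[-1,0.04,0,0,0],[-1,0.04,0,0,0],[-1,0.04,0,0,0]]}';python3 -m handwheel '{"deltas":[[-1,0.04,0,0,0],[-1,0.04,0,0,0],[-1,0.04,0,0,0],[-1,0.04,0,0,0],[-1,0.04,0,0,0],[-1,0.04,0,0,0]]}'
```

```text
clock: 18.58
tcp_pos: [0.5645, -0.1294, 0.0899]
orientation: [0.0, 0.694, 0.72, -0.0]
wrist_force: [-0.6, -3.0, -0.4]
finger_gap: -0.0002
grip_force: 1.5
clock: 19.32
tcp_pos: [0.5641, -0.1198, 0.0899]
orientation: [0.0, 0.694, 0.72, -0.0]
wrist_force: [-1.1, -3.1, 0.4]
finger_gap: 0.0002
grip_force: 1.5
```

```bash
python3 -m handwheel '{"deltas":[[-1,0.04,0,0,0],[-1,0.04,0,0,0],[-1,0.04,0,0,0],[-1,0.04,0,0,0]]}' | grep -E "tcp|wrist"; python3 -m handwheel '{"deltas":[[-1,0.025,0,0,0],[-1,0.025,0,0,0],[-1,0.025,0,0,0]]}'| grep -E "tcp|wrist"
```

```text
tcp_pos: [0.5639, -0.1134, 0.0899]
wrist_force: [-1.7, -3.3, -0.3]
tcp_pos: [0.5638, -0.1105, 0.0899]
wrist_force: [-0.9, -2.6, 0.3]
```

```bash
python3 -m handwheel '{"deltas":[[-1,0.025,0,0,0],[-1,0.025,0,0,0],[-1,0.025,0,0,0]]}'| grep -E "tcp|wrist"
```

```text
tcp_pos: [0.5637, -0.1075, 0.0899]
wrist_force: [-1.1, -2.5, -0.2]
```

```bash
python3 -m handwheel '{"deltas":[[-1,0.025,0,0,0],[-1,0.025,0,0,0],[-1,0.025,0,0,0]]}'| grep -E "tcp|wrist"
```

```text
tcp_pos: [0.5636, -0.1044, 0.0899]
wrist_force: [-1.0, -2.5, 0.2]
```

```bash
python3 -m handwheel '{"deltas":[[-1,0.025,0,0,0],[-1,0.025,0,0,0]]}'| grep -E "tcp|wrist"
```

```text
tcp_pos: [0.5635, -0.1024, 0.0899]
wrist_force: [-1.0, -3.1, 0.5]
```

Run:
```python
from h import *
from workcell import optics
o=np.array([.5948,-.0193]);y=np.radians(2.2);M=np.array([[np.cos(y),-np.sin(y)],[np.sin(y),np.cos(y)]])
c=optics.read_camera("wrist"); cv2.imwrite("pics/w6.png",c["frame"][:,:,::-1])
J=cloud(c); J[...,:2]=(J[...,:2]-o)@M; H=hsv(c)
m=(H[...,0]>55)&(H[...,0]<95)&(H[...,1]>80)&(J[...,2]>.02)&(J[...,2]<.035)
q=J[m]
for y0 in(0,20,30,40):
    g=q[abs(q[:,1]-y0/1e3)<.003]; s=abs(J[...,1]-y0/1e3)<.003
    a=J[s&(J[...,0]>-.035)&(J[...,0]<0)&(J[...,2]>.0302)&(J[...,2]<.036)]
    print(y0,np.percentile(g[:,0],[1,99]) if len(g) else 0,np.percentile(a[:,0],98) if len(a) else 0)
```

```text
0 [-0.01271352  0.05566606] -0.014642173597018587
20 [-0.01300263  0.055813  ] -0.002454152887457243
30 0 0
40 0 0
```

```bash
python3 -m handwheel '{"deltas":[[-1,0.02,0,0,0],[-1,0.02,0,0,0]]}'| grep -E "tcp|wrist"
```

```text
tcp_pos: [0.5634, -0.1009, 0.0899]
wrist_force: [-0.0, -3.7, -0.5]
```

```bash
python3 -m handwheel '{"deltas":[[-1,0.02,0,0,0],[-1,0.02,0,0,0]]}'| grep -E "tcp|wrist"
```

```text
tcp_pos: [0.5633, -0.0994, 0.0899]
wrist_force: [-1.8, -4.4, 1.1]
```

```bash
python3 -m handwheel '{"deltas":[[-1,0.02,0,0,0],[-1,0,0,0,0]]}'| grep -E "tcp|wrist"
```

```text
tcp_pos: [0.5631, -0.0987, 0.0899]
wrist_force: [-2.4, -4.1, 1.1]
```

```bash
python3 -m handwheel '{"deltas":[[-1,0.02,0,0,0],[-1,0,0,0,0]]}'| grep -E "tcp|wrist"
```

```text
tcp_pos: [0.563, -0.0981, 0.0899]
wrist_force: [-3.3, -4.7, 0.9]
```

```bash
python3 -m handwheel '{"deltas":[[-1,0.02,0,0,0],[-1,0,0,0,0]]}'| grep -E "tcp|wrist"
```

```text
tcp_pos: [0.5629, -0.0975, 0.0899]
wrist_force: [-2.4, -6.4, 1.3]
```

```bash
python3 -m handwheel '{"deltas":[[-1,0.02,0,0,0],[-1,0,0,0,0]]}'| grep -E "tcp|wrist"
```

```text
tcp_pos: [0.5628, -0.0968, 0.0899]
wrist_force: [-3.4, -6.5, 1.4]
```

```bash
python3 -m handwheel '{"deltas":[[-1,0.02,0,0,0],[-1,0,0,0,0]]}'| grep -E "tcp|wrist"
```

```text
tcp_pos: [0.5627, -0.0963, 0.0899]
wrist_force: [-4.1, -7.0, 1.8]
```

```bash
python3 -m handwheel '{"deltas":[[-1,0.02,0,0,0],[-1,0,0,0,0]]}'| grep -E "tcp|wrist"
```

```text
tcp_pos: [0.5627, -0.096, 0.0899]
wrist_force: [-4.0, -9.7, 0.4]
```

```bash
python3 -m handwheel '{"deltas":[[-1,0.02,0,0,0],[-1,0,0,0,0]]}'| grep -E "tcp|wrist"
```

```text
tcp_pos: [0.5627, -0.0958, 0.0899]
wrist_force: [-4.0, -11.9, 1.8]
```

```bash
python3 -m handwheel '{"deltas":[[-1,0.02,0,0,0],[-1,0,0,0,0]]}'| grep -E "tcp|wrist"
```

```text
tcp_pos: [0.5626, -0.0956, 0.09]
wrist_force: [-4.8, -14.0, 0.4]
```

```bash
python3 -m handwheel '{"deltas":[[-1,0.006,0,0,0],[-1,0,0,0,0],[-1,0,0,0,0]]}'
```

```text
clock: 24.12
tcp_pos: [0.5627, -0.0955, 0.09]
orientation: [0.002, 0.695, 0.719, -0.003]
wrist_force: [-5.6, -14.5, 1.2]
finger_gap: -0.0002
grip_force: 6.9
```

It is set with about 14.5 N. I'll withdraw gently along −y, rise, and check.

```bash
python3 -m handwheel '{"deltas":[[-1,-0.05,0,0,0],[-1,-0.08,0,0,0],[-1,-0.15,0,0,0],[-1,-0.3,0,0,0],[-1,-0.5,0,0,0],[-1,0,0,-0.7,0],[-1,0,0,-0.9,0],[-1,0,0,-0.9,0],[-1,0,0.5,-0.5,0],[-1,0,0.5,0,0],[-1,0,0,0,0],[-1,0,0,0,0]]}'
python3 - <<'E'
from h import *
from workcell import optics
o=np.array([.5948,-.0193]);y=np.radians(2.2);M=np.array([[np.cos(y),-np.sin(y)],[np.sin(y),np.cos(y)]])
c=optics.read_camera("wrist"); cv2.imwrite("pics/w7.png",c["frame"][:,:,::-1])
J=cloud(c); J[...,:2]=(J[...,:2]-o)@M; H=hsv(c)
m=(H[...,0]>55)&(H[...,0]<95)&(H[...,1]>80)&(J[...,2]>.02)&(J[...,2]<.035)
b=max(blobs(m,200),key=lambda x:x[2][4])[0]; q=J[b]
print("board",rect(q[:,:2]),q[:,2].mean(),np.linalg.lstsq(np.c_[q[:,:2],np.ones(len(q))],q[:,2],rcond=None)[0])
m=(H[...,0]>3)&(H[...,0]<14)&(H[...,1]>170)&(H[...,2]>70)&(J[...,0]<-.005)&(J[...,0]>-.06)&(J[...,1]<.08)&(J[...,1]>-.15)&(J[...,2]>.008)
q=J[m]; t=q[(q[:,2]>.028)&(q[:,2]<.035)]; print("wedge",t.min(0),t.max(0),np.median(t[:,2]))
E
```

```text
clock: 25.62
tcp_pos: [0.604, -0.1349, 0.2093]
orientation: [-0.001, 0.694, 0.72, -0.0]
wrist_force: [-0.5, -0.3, 0.2]
finger_gap: -0.0002
grip_force: 0.0
board [ 21.5 -15.   83.5  69.6  89.9] 0.02750888071005753 [-0.00051238 -0.00063699  0.02750744]
wedge [-0.04860778 -0.06509766  0.02812942] [-0.01902696 -0.02802478  0.0347464 ] 0.030962185316752627
```

View pics/w7.png

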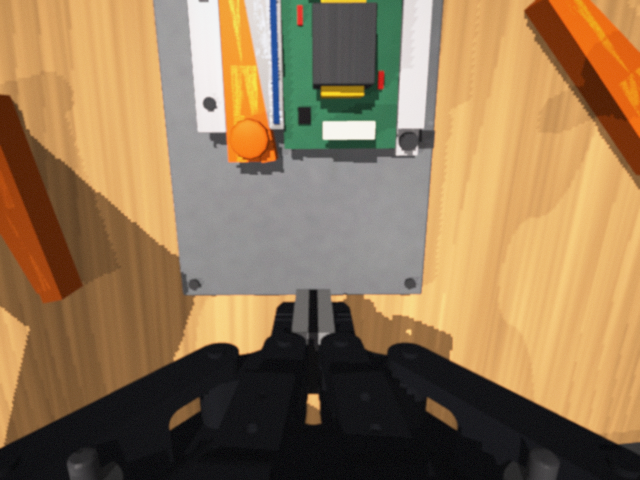

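The wedge is driven in, with its butt at row 162 and boss at (250,138). The bar is against the board's left edge (col 283), the board lies flat against the back jaw (col 397), and the hand is clear.

```bash
python3 -c "
from workcell import hand_in
print(hand_in())"
```

```text
the job is handed in; nothing more can be done
None
```

The job is handed in: the board lies flat and centred in the vice, the wedge is set with about a 14.5 N push, and the hand is clear; the grip on the board was not measured and no verdict was returned.

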